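Ready the film camera and set the stand's leg at the breakfast counter

TASK

Get the film camera on the counter ready for a picture: swing the film-advance lever on its top round to its stop and let it spring back home. Then take the stand's sliding leg by its upright tab, pull it out until its pointer is in line with the pointer on the index clip beside the rail and, still holding it there, push the cam lever next to the tab fully down with the same hand. Finish while still holding the leg by its tab at the mark with the lever down - do not let go - and leave the clip and the other things on the counter where they are.

Things in the scene. Friction and masses are not known exactly. Their poses are not given: they have to be found in the camera images.
- stand: Low camera stand fixed to the counter: aluminium rail 50 wide, 22 high, 290 long along its own y (y -190 to +100 mm) on a black base. Origin on the counter under the rail, where the tab's centre is when the leg is fully in; z up, +y is the direction in which the leg pulls out. Place and yaw vary.
- camera: Film camera fixed on the stand's -y end, 126 long (its y) x 36 thick (x) x 78 mm high, lens towards its +x. Origin: centre of its underside, 34 mm above the counter, at y = -140 mm of the stand; turned up to 0.35 rad from the stand. Top deck 78 mm above its origin; a viewfinder hump 8 mm high, 36 mm long stands mid-deck.
- wind (a joint): Film-advance lever on the camera's deck, on a vertical hinge. 0 at rest (points 200 degrees counterclockwise from the camera's +x, out over its back; 46 mm long, plate 2 to 6 mm above the deck); grows counterclockwise seen from above to its stop at 1.3 rad. A weak spring (0.07 N m at the stop, about 2 N at the tab) brings it back to 0 when let go.
- wind_pivot (a point): Point on the advance lever's hinge axis, 7 mm above the camera's deck, 42 mm towards the camera's -y from its centre.
- wind_tab (a point): Middle of the top edge of the black upright thumb tab on the advance lever, 40 mm from the hinge axis, 26 mm above the deck. The tab is 12 mm along the lever, 6 mm thick across it and stands 20 mm high. Push its side clockwise of it with closed fingertips and follow the arc.
- leg (a joint): How far the leg is pulled out of the stand along the stand's +y, m: 0 fully in, stop at 0.12. A spring pulls it back in with 2.4 N at 0 rising to 4.5 N at 0.1, so it must be held; in this stand the cam alone does not carry the spring.
- tab_top (a point): Middle of the top edge of the leg's pull tab. The tab is an upright steel plate on the leg, to pull and hold it by: 30 mm wide (stand x), 12 mm thick (stand y, the pull direction), from 34 to 98 mm above the counter. Grip it from above, fingers on its two 30 mm wide faces (closing along the stand's y).
- leg_pointer (a point): End of the small pointer on the leg at the foot of the tab, on the stand's +x side, 34 mm above the counter; same stand y as the tab's centre.
- mark (a point): End of the pointer on the index clip, 34 mm above the counter: the length mark. The clip is a small dark block (14 x 12 x 36 mm) on the stand's +x side, 29 to 43 mm from the rail's middle line; its axes are the stand's. Leg at length: leg_pointer at the same stand y as mark.
- mark_clip (a joint): Position of the index clip along the stand's +y, m: the value that joint leg must have at the mark. Stiff (10 N), to be left alone.
- cam (a joint): Cam lever on the leg, travels with it. 0 = raised, 0.4 rad = fully down at its stop on the leg; starts at 0 to 0.05. Stays where left; pressing its tip takes about 4 N. Hinge along the stand's x, 80 mm out (+y) from the tab's centre, 53 mm above the counter; the lever reaches back to 10 mm from the tab's centre (4 mm from its face).
- cam_tip (a point): Middle of the top edge of the free end of the cam lever (paddle 30 mm wide, 6 mm thick), right beside the tab's outer (+y) face: 70 mm above the counter when raised, 42 mm when fully down. A finger that grips the tab above it and slides down the tab, still holding it, pushes the lever down.
- sugar_tongs: Bystander: steel sugar tongs lying flat, 118 mm long, 8 mm thick; origin at their middle on the counter.
- lens_cap: Bystander: black lens cap, disc 54 mm across, 8 mm thick; origin at the centre of its underside.
- shaker: Bystander: steel shaker with flip-top lid, 86 mm across, 158 mm high; origin at the centre of its underside.

How it is judged:
On the way, in this order (a step that is already met when the one before it is completed fails the run):
1. the film-advance lever is swung to its stop (value of joint wind above 1.2 rad), for 0.05 s.
2. the advance lever is let go and has sprung back home (value of joint wind below 0.08 rad and contact force between each of the arm, the fingers and camera below 0.2 N), for 0.1 s.
3. the leg is held by its tab at the mark, the cam lever still up (y of leg_pointer in the frame of mark between -0.004 and 0.004 m and contact force between the fingers and leg_c0 above 1 N and value of joint cam below 0.2 rad), for 0.1 s.
4. the cam lever is fully down with the leg held at the mark (value of joint cam above 0.34 rad and y of leg_pointer in the frame of mark between -0.004 and 0.004 m and contact force between the fingers and leg_c0 above 1 N), for 0.2 s.
At the end, for the whole second after the job is handed in: Fingers press on the tab (over 1 N); leg pointer within 4 mm of the clip's pointer along the rail, at rest; cam lever down (over 0.34 of 0.4 rad); film-advance lever back home (under 0.08 rad); clip shifted by less than 4 mm (all of step 4 and velocity of joint leg between -0.01 and 0.01 m/s and value of joint wind below 0.08 rad and distance of mark from where it was at the start of the episode below 0.004 m); the arm keeps its last pose, push and grip.
It fails at once if the cam lever is closed while the leg is more than 8 mm off the mark (value of joint cam above 0.25 rad and (y of leg_pointer in the frame of mark below -0.008 m or y of leg_pointer in the frame of mark above 0.008 m)).
It fails at once if the index clip is shifted (distance of mark from where it was at the start of the episode above 0.006 m).
It fails at once if another thing on the counter is displaced by more than 30 mm (distance of any of butter_dish, juicer, sugar_tongs, lens_cap, shaker from where it was at the start of the episode above 0.03 m).
It also fails if it takes over 64 s, if anything falls off the work surface, if the arm or the gripper's body presses on something with over 40 N, if the wrist force passes 120 N, or if a joint passes its speed limit or range.

ROBOT

A 6-joint arm with a two-finger parallel gripper is mounted at the origin on the work surface. World frame = base frame: x ahead of the robot, y to its left, z up, the work surface at z = 0. Lengths are in m, angles in rad, forces in N, time in s.
With the tool pointing down it reaches from about 0.225 to 0.875 m from the base axis. Payload 3.4 kg.
Tool frame: the origin (TCP) lies on the centre line of the jaws, within the pads' length; the fingertips stand 14 mm ahead of it and the grasp point (between the pads) lies 5 mm behind it; z points along the fingers, y is the line along which they close (so a half turn about z gives the same grasp; the last joint's range is limited). The gripper opens to 85 mm and grips with 20 to 120 N. Pads are 22 mm wide; open, the fingers measure 114 mm over their backs; the gripper's body (76 mm by 85 mm) begins 54 mm behind the grasp point. The pads swing forward as they close: fully open they stand 13 mm farther back than shut.
Start: joints at [-1.458, 0.276, 1.505, -0, 1.361, -0.121], TCP at [0.133, -0.559, 0.245] pointing down, gripper open.
Joint ranges: [-2.89, 2.89], [-0.75, 2.08], [0.22, 2.7], [-1.18, 4.32], [0.11, 2.71], [-2.7, 2.7]. Speed limits (rad/s): [2.57, 2.57, 3.14, 3.14, 3.14, 3.14].

INTERFACE

Orientations are given as a unit quaternion [w, x, y, z].
In Python, from rig import manip, eyes gives the robot as it stands.
- The arm moves only by the shell command python3 -m creep 'ROWS' [FORCE]. ROWS is JSON, a list of rows, each a list of 5 numbers: the opening, from 0 (shut) to 1 (fully open), then the shift along the tool's x, y, z normalised to -1 to 1, where 1 is 0.5 m, then the turn about the tool's z normalised to -1 to 1, where 1 is 360 degrees. In form: [[fingers, dx, dy, dz, spin], ...]. A call has 1 to 10 rows; each row is the pose to reach, as a shift and turn from the pose commanded when the call began, along the tool's axes at that moment, turning the shorter way round; what a row does not reach only later rows make up. A row lasts 1/10 s, in which the tool goes at most 50 mm and 8.59 degrees, less where a joint would pass 70% of its speed; a pose out of reach is approached as far as the arm can. A call with a number of a shift or a turn outside -1 to 1 is refused whole. A call with a gripper value outside its range is refused whole. The fingers move at their own pace and stop on an object; FORCE is the grip in N (left out, the last holds). Time passes only in rows, so rows that repeat a pose let the fingers close. It gives the time, the measured TCP pose, the force, the opening and the grip force at its end, in the units of the state.
- manip.get_state(): the state, without advancing time (a new reading comes with each control period).
- eyes.get_image(name): name is "scene" or "top" or "wrist"; returns a dict with "frame" (384x512x3 uint8, red, green, blue), "fx", "fy", "cx", "cy" (pixels), "R" (3x3) and "t" (3): a world point X has camera coordinates R X + t. Camera axes: x right, y down, z forward; pixel columns grow to the right and rows downward; lengths in m; the calibration is good to about 2 mm. A picture is of the moment at which its call begins. There is no depth.
- manip.sign_off(): hands the job in; it is judged then, once.
Trained networks look in the newest picture that a camera, given by its name, has taken for a name from the list of things; names that differ only in an ending like _2 or _b are one class to them, and where a whole thing is asked for, a point or a joint stands for the part that bears it (a point fixed in the world has none). Each returns a list of dicts, best first, with "confidence" (0 to 1); they miss things now and then, are a little off and sometimes report something else, mostly with a low value. They report only what shows in the picture. A call takes as long as a camera call.
- eyes.regions_of(camera, label): "mask" (384x512 bool, what is visible of it) and "bbox" ([left, top, right, bottom] in pixels, round what is visible of it).
- eyes.place_of(camera, label): "centre" ([column, row] in pixels: a listed point, or the origin of a listed thing).
The state is a dict: "clock": time; "qpos": joint angles; "qd": joint speeds; "effort": joint torques, N m; "position": TCP position; "ee_rot": TCP orientation; "contact_force": force on the tool from outside, world axes, zero at the start; "moment": the same for the moment, N m; "width": finger opening in m; "gripper_force": force on a finger pad.
Only numpy, scipy, OpenCV 4.12 (cv2) and the standard library are available. Lean on these libraries where they do the work, as an engineer would, in place of code of your own. Each camera call takes 0.05 s, during which the arm holds its last target. There are 200 camera calls.

## Working session

There is one attempt and no reset: what is moved stays moved. The work goes in short steps, Python scripts to look and compute and a shell command to move; the robot and the scene stay as the last step left them, time stands still between calls to the robot, and variables do not carry over. Pictures are saved under pics/ and viewed, at most 14 in all, crops included, and the job is handed in when it is done.

```bash
mkdir -p pics
cat > h.py <<'E'
import numpy as np, cv2
from rig import manip, eyes
def shot(cam,fn=None):
    im=eyes.get_image(cam)
    if fn: cv2.imwrite('pics/'+fn,im['frame'][:,:,::-1])
    return im
def proj(im,X):
    c=np.array(im['R'])@np.array(X)+np.array(im['t']); return np.array([im['fx']*c[0]/c[2]+im['cx'],im['fy']*c[1]/c[2]+im['cy']])
def ray(im,p):
    R=np.array(im['R']);d=np.array([(p[0]-im['cx'])/im['fx'],(p[1]-im['cy'])/im['fy'],1])
    return -R.T@np.array(im['t']), R.T@d
def atz(im,p,z):
    o,d=ray(im,p); return o+d*(z-o[2])/d[2]
E
python3 - <<'E'
from h import *
print(manip.get_state())
for cam in ['scene','top']:
    im=shot(cam,cam+'0.png'); print(cam,-np.array(im['R']).T@np.array(im['t']),im['fx'])
    for n,z in [('stand',0),('camera',.034),('wind_pivot',.119),('wind_tab',.138),('tab_top',.098),('leg_pointer',.034),('mark',.034),('cam_tip',.07),('shaker',0),('lens_cap',0),('sugar_tongs',0)]:
        for r in eyes.place_of(cam,n)[:2]:
            print(n,np.round(r['centre'],1),round(r['confidence'],2),np.round(atz(im,r['centre'],z),4))
E
```

```text
{'clock': 0.0, 'qpos': array([-1.45799528e+00,  2.76581123e-01,  1.50614855e+00, -1.46922352e-05,
        1.36066684e+00, -1.21030488e-01]), 'qd': array([-0.00046114, -0.00147205,  0.00187012, -0.0013687 ,  0.00034696,
       -0.00051973]), 'effort': array([ 1.43044883e-03, -4.16765392e+01, -2.45804179e+01, -6.49171470e-04,
        1.09070868e-02, -7.00884897e-06]), 'position': array([ 0.13314714, -0.55885642,  0.24444144]), 'ee_rot': array([-9.01950286e-04,  9.93172550e-01,  1.16651073e-01, -3.47191494e-06]), 'contact_force': array([-1.06762457, -0.37800814,  0.97478542]), 'moment': array([ 0.02642901, -0.01982161, -0.00883168]), 'gripper_force': 0.0, 'width': 0.08554119053339054}
scene [ 0.88862549 -0.42957783  0.7776578 ] 373.27019392165954
stand [246.8 253. ] 0.85 [0.588  0.0484 0.    ]
camera [218.2 285. ] 0.95 [ 0.593  -0.0815  0.034 ]
wind_pivot [202.9 278.1] 0.75 [ 0.5912 -0.1244  0.119 ]
wind_tab [180.  277.5] 0.61 [ 0.5605 -0.1556  0.138 ]
tab_top [246.9 226.7] 0.7 [0.5858 0.0528 0.098 ]
tab_top [204.4 277.2] 0.19 [ 0.583  -0.1112  0.098 ]
leg_pointer [255.3 249.4] 0.84 [0.
[... 342 characters left out ...]
673 1.07642405] 366.7971163296918
stand [280.2 193.2] 0.87 [0.5916 0.052  0.    ]
camera [329.3 194.9] 0.66 [ 0.5849 -0.0857  0.034 ]
wind_pivot [354.9 187.6] 0.59 [ 0.5969 -0.1343  0.119 ]
wind_pivot [283.  186.3] 0.33 [0.5983 0.0557 0.119 ]
wind_tab [364.7 199.6] 0.44 [ 0.5639 -0.1534  0.138 ]
tab_top [283.5 192.1] 0.61 [0.5851 0.0522 0.098 ]
leg_pointer [283.3 187.2] 0.83 [0.6057 0.0463 0.034 ]
mark [258.3 182.2] 0.39 [0.6193 0.118  0.034 ]
cam_tip [259.8 183.3] 0.55 [0.6117 0.115  0.07  ]
cam_tip [278.8 192.6] 0.45 [0.5864 0.0624 0.07  ]
shaker [135.2 229.5] 0.73 [0.4811 0.4738 0.    ]
lens_cap [260.2 228.6] 0.8 [0.487  0.1103 0.    ]
sugar_tongs [260.3 162.2] 0.58 [0.6836 0.1114 0.    ]
```

```bash
python3 -c "
import cv2,numpy as np
a=cv2.imread('pics/scene0.png');b=cv2.imread('pics/top0.png')
cv2.imwrite('pics/both.png',cv2.resize(np.vstack([a,b]),(400,600)))"
```

```text
(no output)
```

View pics/scene0.png

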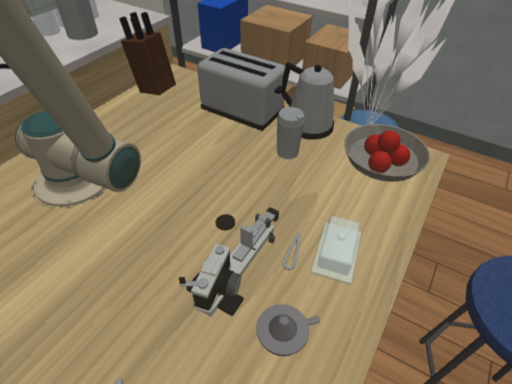

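View pics/top0.png

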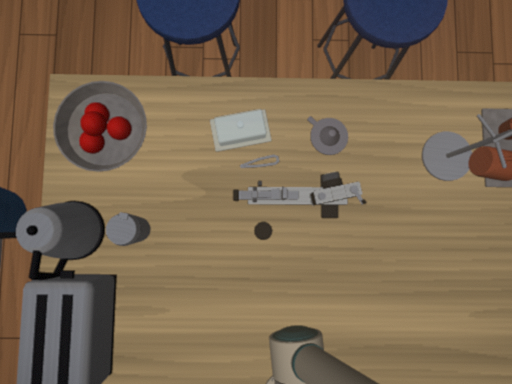

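The rail runs nearly along world y, with the rail end at about (234,195) and the camera at about (335,193) in the top view. The lever points out over the camera's back, at about (364,201). I'll move the wrist camera over them for better accuracy.

```bash
for i in 1; do python3 -m creep '[[0,0.95,-0.82,-0.11,0.037],[0,0.95,-0.82,-0.11,0.037],[0,0.95,-0.82,-0.11,0.037],[0,0.95,-0.82,-0.11,0.037],[0,0.95,-0.82,-0.11,0.037],[0,0.95,-0.82,-0.11,0.037],[0,0.95,-0.82,-0.11,0.037],[0,0.95,-0.82,-0.11,0.037],[0,0.95,-0.82,-0.11,0.037],[0,0.95,-0.82,-0.11,0.037]]' 20; done
python3 - <<'E'
from h import *
im=shot('wrist','w0.png'); print(-np.array(im['R']).T@np.array(im['t']),np.round(im['R'],2))
E
```

```text
clock: 2.2
position: [0.4255, -0.1536, 0.2895]
ee_rot: [0.0, 1.0, 0.001, 0.001]
contact_force: [1.0, 0.0, -0.3]
width: 0.0003
gripper_force: 0.0
[ 0.49362829 -0.15476801  0.41961116] [[ 0.   -1.    0.  ]
 [-0.96 -0.    0.27]
 [-0.27 -0.   -0.96]]
```

View pics/w0.png

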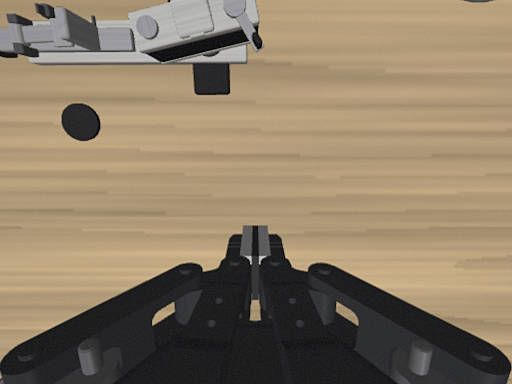

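The lever and its tab show at about (235,8)–(258,42) in the wrist view, with the camera body and tab along the top edge. I'll shift to bring all of it into the frame.

```bash
python3 -m creep '[[0,0.19,-0.2,-0.08,0],[0,0.19,-0.2,-0.08,0],[0,0.19,-0.2,-0.08,0],[0,0.19,-0.2,-0.08,0],[0,0.19,-0.2,-0.08,0]]'
cat > m.py <<'E'
from h import *
import sys
def meas(fn):
    im=shot('wrist',fn); print(-np.array(im['R']).T@np.array(im['t']),im['fx'])
    for n,z in [('stand',0),('camera',.034),('wind_pivot',.119),('wind_tab',.138),('tab_top',.098),('leg_pointer',.034),('mark',.034),('cam_tip',.07)]:
        for r in eyes.place_of('wrist',n)[:2]:
            print(n,np.round(r['centre'],1),round(r['confidence'],2),np.round(atz(im,r['centre'],z),4))
meas(sys.argv[1])
E
python3 m.py w1.png
```

```text
clock: 2.75
position: [0.5196, -0.0549, 0.3287]
ee_rot: [0.0, 1.0, 0.002, -0.0]
contact_force: [0.2, 0.7, -0.7]
width: 0.0001
gripper_force: 0.0
[ 0.58803732 -0.05597577  0.45870575] 274.1538190233697
stand [188.8 114.4] 0.61 [0.5878 0.05   0.    ]
stand [164.4 177.8] 0.16 [0.483  0.0982 0.    ]
camera [277.8 114.5] 0.69 [ 0.5882 -0.0905  0.034 ]
camera [169.5 113.9] 0.38 [0.5884 0.0708 0.034 ]
wind_pivot [344.6 139.3] 0.73 [ 0.5594 -0.166   0.119 ]
wind_pivot [321.6 107.5] 0.7 [ 0.5964 -0.1353  0.119 ]
wind_tab [344.6 140.2] 0.8 [ 0.56  -0.16   0.138]
tab_top [171.9 116.3] 0.93 [0.5854 0.0489 0.098 ]
tab_top [323.3 106.9] 0.2 [ 0.5976 -0.1423  0.098 ]
leg_pointer [189.   98.1] 0.75 [0.6108 0.0404 0.034 ]
mark [138.3  96.8] 0.51 [0.6123 0.1146 0.034 ]
cam_tip [322.8 105.1] 0.63 [ 0.6007 -0.1481  0.07  ]
cam_tip [170.5 114. ] 0.61 [0.5882 0.0587 0.07  ]
```

View pics/w1.png

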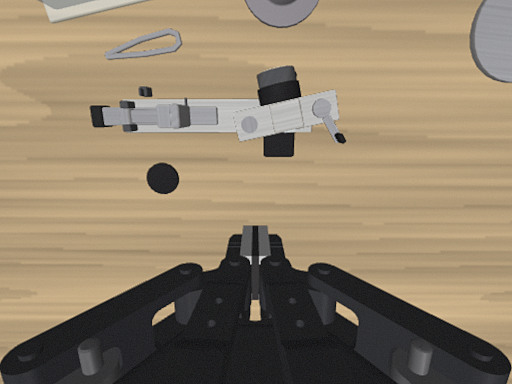

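The leg tab is at about (172,116), the clip at (145,91), the lever pivot at (322,107) and the lever tab at (341,139). The stand's yaw is about 0 and the camera's is about 0.2. Next I'll bring the closed fingertips down on the clockwise side of the lever tab.

```bash
python3 -m creep '[[0,0.058,0.157,0.26,0.1625],[0,0.058,0.157,0.26,0.1625],[0,0.058,0.157,0.26,0.1625],[0,0.058,0.157,0.26,0.1625],[0,0.058,0.157,0.26,0.1625],[0,0.058,0.157,0.26,0.1625],[0,0.058,0.157,0.26,0.1625],[0,0.058,0.157,0.38,0.1625],[0,0.058,0.157,0.38,0.1625],[0,0.058,0.157,0.38,0.1625]]'
python3 m.py w2.png
```

```text
clock: 4.2
position: [0.5468, -0.1333, 0.1371]
ee_rot: [0.0, 0.873, -0.488, -0.003]
contact_force: [-0.7, 1.1, -0.1]
width: 0.0001
gripper_force: 0.0
[ 0.58295694 -0.19360459  0.26682347] 274.1538190233697
camera [190. 209.] 0.77 [ 0.5887 -0.093   0.034 ]
wind_pivot [180.2 190.1] 0.59 [ 0.5965 -0.1367  0.119 ]
wind_tab [253.6 204.2] 0.63 [ 0.5605 -0.1566  0.138 ]
mark [182.6 191.8] 0.63 [ 0.6018 -0.1038  0.034 ]
```

View pics/w2.png

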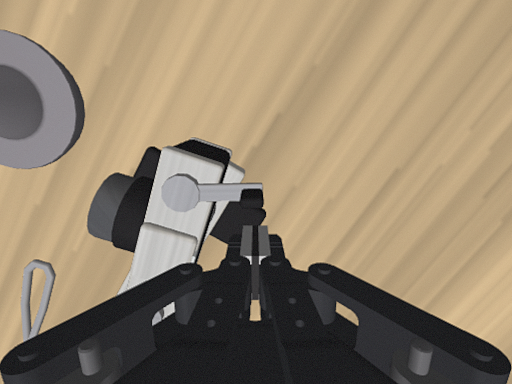

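The fingertips stand right behind the lever tab (about (255,200)), centred on it and square to the lever. Next I'll push it round the arc.

```bash
python3 -m creep '[[0,0.028,-0.002,0,0],[0,0.040,0.001,0,-0.024],[0,0.053,0.002,0,-0.048],[0,0.065,0.002,0,-0.072],[0,0.078,-0.001,0,-0.095],[0,0.090,-0.005,0,-0.119],[0,0.101,-0.011,0,-0.143],[0,0.111,-0.018,0,-0.167],[0,0.120,-0.027,0,-0.191],[0,0.1255,-0.034,0,-0.207]]'
python3 -m creep '[[0,0.006,0,0,0],[0,0.006,0,0,0],[0,0.006,0,0,0]]'
python3 m.py w3.png
```

```text
clock: 5.65
position: [0.5957, -0.1791, 0.1386]
ee_rot: [-0.0, 0.99, 0.142, -0.001]
contact_force: [-4.2, -0.6, 1.1]
width: 0.0001
gripper_force: 2.2
clock: 5.95
position: [0.5961, -0.1788, 0.1385]
ee_rot: [0.0, 0.99, 0.139, -0.003]
contact_force: [-6.7, -1.5, 2.9]
width: -0.0001
gripper_force: 3.6
[ 0.66260683 -0.16099792  0.26809677] 274.1538190233697
stand [ 24.4 131.7] 0.56 [0.5846 0.0461 0.    ]
camera [157.7 179.7] 0.89 [ 0.5846 -0.0947  0.034 ]
wind_pivot [182.8 214.1] 0.66 [ 0.5967 -0.1365  0.119 ]
wind_tab [250.3 225.3] 0.57 [ 0.6087 -0.1741  0.138 ]
mark [180.  216.4] 0.41 [ 0.5563 -0.1206  0.034 ]
```

View pics/w3.png

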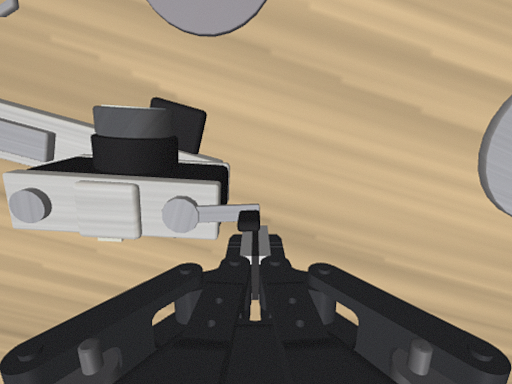

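The lever is at its stop: it has turned about 78°, and the force jumped to 6.7 N. The tab shows at (249,215). I'll lift clear so it springs home, then look at the leg.

```bash
python3 -m creep '[[0,-0.006,0,0,0],[0,-0.006,0,-0.06,0],[0,-0.006,0,-0.14,0],[0,-0.006,0,-0.2,0],[0,-0.006,0,-0.2,0],[0,-0.006,0,-0.2,0]]'
python3 -m creep '[[1,-0.032,-0.548,-0.02,0.0445],[1,-0.032,-0.548,-0.02,0.0445],[1,-0.032,-0.548,-0.02,0.0445],[1,-0.032,-0.548,-0.02,0.0445],[1,-0.032,-0.548,-0.02,0.0445],[1,-0.032,-0.548,-0.02,0.0445],[1,-0.032,-0.548,-0.02,0.0445],[1,-0.032,-0.548,-0.02,0.0445],[1,-0.032,-0.548,-0.02,0.0445]]'
python3 m.py w4.png
```

```text
clock: 7.0
position: [0.5968, -0.1789, 0.2398]
ee_rot: [0.001, 0.99, 0.139, 0.001]
contact_force: [-0.1, -0.2, -0.6]
width: 0.0001
gripper_force: 0.0
clock: 7.9
position: [0.5049, 0.0796, 0.248]
ee_rot: [0.0, 1.0, 0.0, -0.001]
contact_force: [0.1, 0.3, -0.4]
width: 0.0858
gripper_force: 0.0
[0.57333894 0.07831968 0.37800267] 274.1538190233697
stand [281.4 103.2] 0.64 [0.5875 0.0431 0.    ]
stand [224.3  77.7] 0.53 [0.6186 0.1172 0.    ]
camera [400.2 104.3] 0.82 [ 0.5852 -0.0959  0.034 ]
wind_pivot [497.5  88.5] 0.65 [ 0.5958 -0.1374  0.119 ]
wind_pivot [282.7  81.9] 0.29 [0.601  0.0535 0.119 ]
tab_top [288.2  98.3] 0.84 [0.5884 0.0458 0.098 ]
leg_pointer [283.   82.5] 0.71 [0.6094 0.045  0.034 ]
mark [227.1  78. ] 0.67 [0.6142 0.1104 0.034 ]
cam_tip [271.3 100.3] 0.9 [0.5878 0.0605 0.07  ]
```

View pics/w4.png

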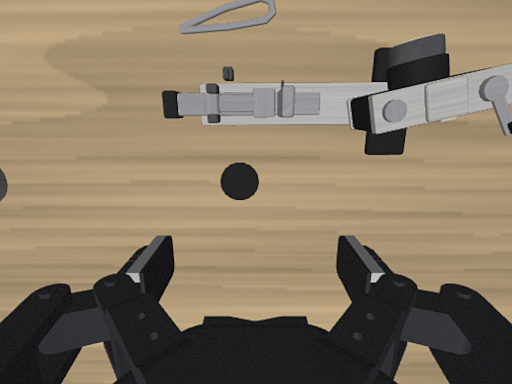

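The advance lever is back home, at (495,90)–(510,130). The leg tab's top is at (288,98), the leg pointer at (283,82) and the clip pointer at (227,79), so the pull is about 70 mm. I'll grip the tab next.

```bash
python3 -m creep '[[0.5,0.164,0.066,0.1,0],[0.5,0.164,0.066,0.1,0],[0.5,0.164,0.066,0.1,0],[0.5,0.164,0.066,0.2,0],[0.5,0.164,0.066,0.26,0],[0.5,0.164,0.066,0.314,0],[0.5,0.164,0.066,0.314,0]]' 30
python3 - <<'E'
from h import *
print(manip.get_state()['position'])
for cam in ['wrist','scene','top']:
    im=shot(cam,cam+'5.png')
    for n,z in [('tab_top',.098),('leg_pointer',.034),('mark',.034),('cam_tip',.07)]:
        for r in eyes.place_of(cam,n)[:1]: print(cam,n,np.round(r['centre'],1),round(r['confidence'],2),np.round(atz(im,r['centre'],z),4))
E
```

```text
clock: 9.05
position: [0.5832, 0.0478, 0.0886]
ee_rot: [-0.0, 1.0, 0.001, -0.004]
contact_force: [-1.0, 0.4, 0.5]
width: 0.0426
gripper_force: 0.0
[0.58317145 0.04783891 0.08855953]
wrist tab_top [257. 256.] 0.8 [0.5851 0.0453 0.098 ]
wrist leg_pointer [254.7 174.9] 0.69 [0.6112 0.0466 0.034 ]
wrist mark [159.1 170.8] 0.73 [0.614  0.1119 0.034 ]
wrist cam_tip [234.4 229.2] 0.66 [0.5868 0.0584 0.07  ]
scene tab_top [246.4 230. ] 0.6 [0.5901 0.0436 0.098 ]
scene leg_pointer [253.5 247.1] 0.73 [0.6058 0.0512 0.034 ]
scene mark [269.9 229.3] 0.53 [0.6123 0.122  0.034 ]
scene cam_tip [248.2 234.3] 0.55 [0.5887 0.054  0.07  ]
top leg_pointer [283.  185.9] 0.85 [0.6094 0.0472 0.034 ]
top cam_tip [330.1 193. ] 0.48 [ 0.5868 -0.0797  0.07  ]
```

View pics/wrist5.png

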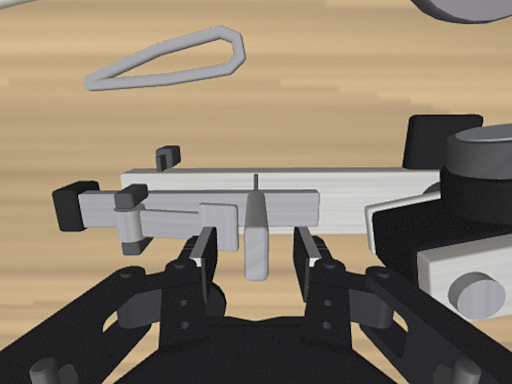

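The tab (257,250) sits between the fingers and the clip pointer is at about (161,170). That makes the pull about 65 mm. I'll close and pull.

```bash
python3 -m creep '[[0.5,0.006,0.002,-0.002,0],[0,0.006,0.002,-0.002,0],[0,0.006,0.002,-0.002,0],[0,0.006,0.002,-0.002,0],[0,0.006,0.002,-0.002,0],[0,0.006,0.002,-0.002,0],[0,0.006,0.002,-0.002,0]]' 30
python3 -m creep '[[0,0,-0.02,0,0],[0,0,-0.04,0,0],[0,0,-0.06,0,0],[0,0,-0.08,0,0],[0,0,-0.1,0,0],[0,0,-0.115,0,0],[0,0,-0.126,0,0],[0,0,-0.126,0,0],[0,0,-0.126,0,0]]'
python3 - <<'E'
from h import *
for k in range(3):
  for cam in ['wrist','scene','top']:
    im=shot(cam,cam+'6.png')
    for n,z in [('leg_pointer',.034),('mark',.034)]:
        for r in eyes.place_of(cam,n)[:1]: print(cam,n,np.round(r['centre'],1),round(r['confidence'],2),np.round(atz(im,r['centre'],z),4))
a=cv2.imread('pics/wrist6.png')[110:240,160:360]; cv2.imwrite('pics/w6c.png',cv2.resize(a,(800,520),interpolation=2))
E
```

```text
clock: 10.5
position: [0.5898, 0.0472, 0.093]
ee_rot: [-0.0, 1.0, 0.001, 0.0]
contact_force: [-0.2, 3.6, 1.2]
width: 0.0112
gripper_force: 32.9
clock: 11.4
position: [0.5894, 0.1099, 0.093]
ee_rot: [-0.0, 1.0, 0.001, -0.0]
contact_force: [-0.0, -3.5, 3.0]
width: 0.0114
gripper_force: 33.3
wrist leg_pointer [254.6 185.6] 0.7 [0.6091 0.1087 0.034 ]
wrist mark [251.8 180.9] 0.77 [0.6126 0.1107 0.034 ]
scene leg_pointer [267.7 230.3] 0.57 [0.6091 0.1161 0.034 ]
scene mark [269.4 227.8] 0.5 [0.6087 0.1257 0.034 ]
wrist leg_pointer [255.7 181.2] 0.68 [0.6124 0.1073 0.034 ]
wrist mark [247.7 180.4] 0.95 [0.6129 0.113  0.034 ]
scene leg_pointer [265.6 232. ] 0.82 [0.6073 0.1084 0.034 ]
scene mark [268.7 232.2] 0.61 [0.6144 0.112  0.034 ]
top leg_pointer [361.8 200.7] 0.54 [ 0.5692 -0.1789  0.034 ]
top mark [276.7 190.7] 0.33 [0.5954 0.0652 0.034 ]
wrist leg_pointer [256.3 183.6] 0.58 [0.6106 0.1069 0.034 ]
wrist mark [249.2 181.5] 0.81 [0.6121 0.112  0.034 ]
scene leg_pointer [268.3 233. ] 0.89 [0.6148 0.1092 0.034 ]
scene mark [269.7 228.6] 0.56 [0.6107 0.1237 0.034 ]
```

View pics/w6c.png

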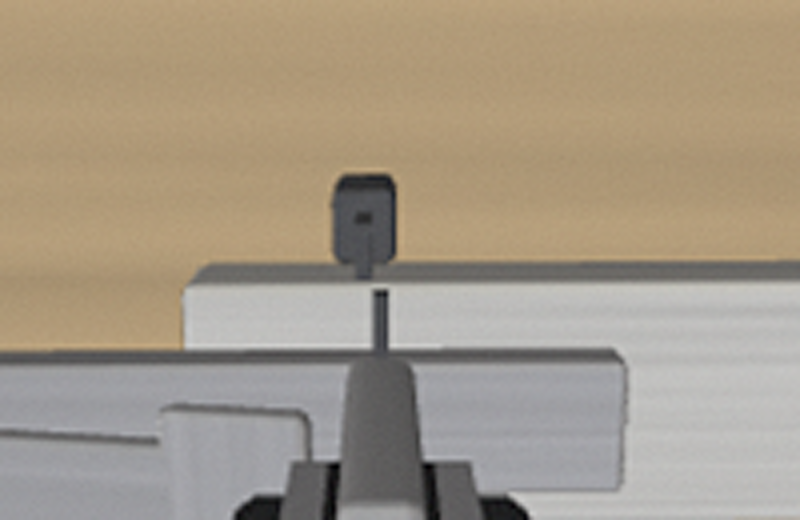

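The clip pointer ends at crop (364,272), which is column 251. The leg pointer ends at (381,292), column 255.2, so the leg is about 3 mm short. I'll pull 3 mm more and check.

```bash
python3 -m creep '[[0,0,-0.006,0,0],[0,0,-0.006,0,0],[0,0,-0.006,0,0],[0,0,-0.006,0,0]]'
python3 - <<'E'
from h import *
im=shot('wrist','w7.png')
a=cv2.imread('pics/w7.png')[150:200,220:290]; cv2.imwrite('pics/w7c.png',cv2.resize(a,(700,500),interpolation=2))
E
```

```text
clock: 13.15
position: [0.5894, 0.1126, 0.093]
ee_rot: [0.0, 1.0, 0.001, -0.0]
contact_force: [-1.4, -3.1, 5.4]
width: 0.0112
gripper_force: 33.5
```

View pics/w7c.png

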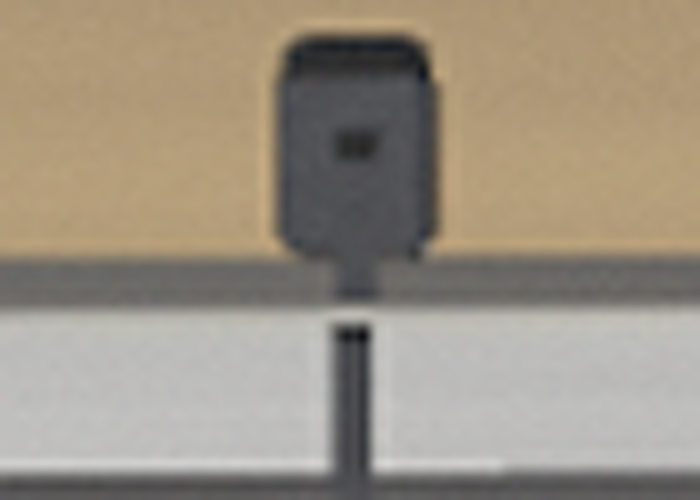

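The pointers line up (about (353,290) and (351,325) in the crop). Now I'll slide down the tab with a lighter grip.

```bash
python3 -m creep '[[0,0,0,0.000,0],[0,0,0,0.006,0],[0,0,0,0.014,0],[0,0,0,0.022,0],[0,0,0,0.03,0],[0,0,0,0.038,0],[0,0,0,0.046,0],[0,0,0,0.054,0],[0,0,0,0.06,0],[0,0,0,0.06,0]]' 20
python3 - <<'E'
from h import *
im=shot('wrist','w8.png')
a=cv2.imread('pics/w8.png')[120:280,150:350]; cv2.imwrite('pics/w8c.png',cv2.resize(a,(750,600),interpolation=2))
E
```

```text
clock: 14.2
position: [0.5973, 0.1135, 0.077]
ee_rot: [-0.001, 1.0, 0.001, 0.011]
contact_force: [-11.6, -3.8, 68.2]
width: 0.0111
gripper_force: 62.1
```

View pics/w8c.png

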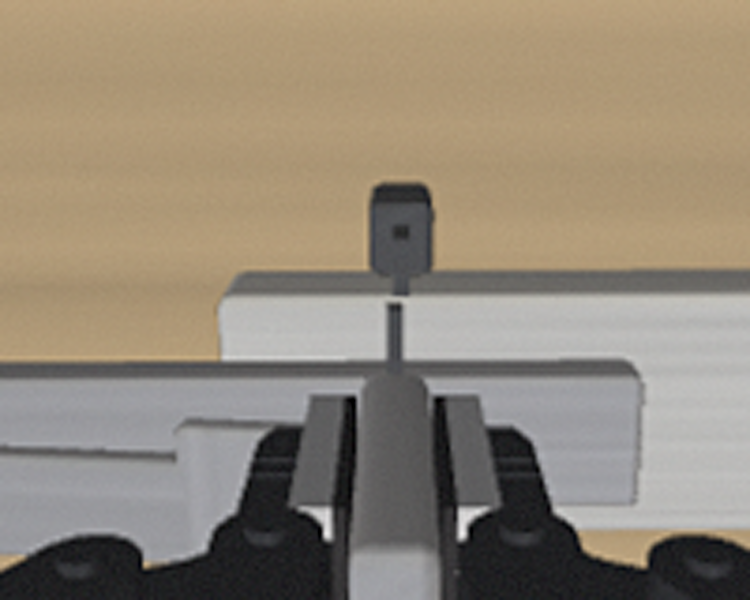

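Pushing down with a grip jams: 68 N with the tool at z 0.077. The pointers are still within about 1.5 mm. I'll relax the command and ease the fingers a hair. The inner finger still holds the leg against its spring, so I can then descend.

```bash
python3 -m creep '[[0,0,0,-0.01,0],[0,0,0,-0.02,0],[0,0,0,-0.03,0],[0.15,0,0,-0.03,0],[0.16,0,0,-0.03,0],[0.16,0,0,-0.03,0],[0.16,0,0,-0.03,0]]' 20
python3 - <<'E'
from h import *
im=shot('wrist','w9.png')
a=cv2.imread('pics/w9.png')[120:280,150:350]; cv2.imwrite('pics/w9c.png',cv2.resize(a,(750,600),interpolation=2))
print(manip.get_state()['gripper_force'],manip.get_state()['contact_force'])
for n in('leg_pointer','mark'): print(n,[ (np.round(r['centre'],1),r['confidence']) for r in eyes.place_of('wrist',n)[:1]])
# pointer columns by darkness
g=cv2.cvtColor(im['frame'],cv2.COLOR_RGB2GRAY)
for fn in ('w7','w8','w9'):
  g=cv2.imread(f'pics/{fn}.png',0)
  for r in range(184,220,3): 
    s=g[r,235:275].astype(int); 
    print(fn,r,235+int(s.argmin()),s.min(),int(np.median(s)),end=' | ')
  print()
E
```

```text
clock: 14.95
position: [0.5897, 0.1127, 0.0777]
ee_rot: [-0.0, 1.0, 0.001, 0.0]
contact_force: [1.8, -2.5, -0.4]
width: 0.014
gripper_force: 1.6
1.5945176035165787 [ 1.3432062  -3.52275761 -1.19984787]
leg_pointer [(array([258. , 190.3]), 0.65)]
mark [(array([253.8, 187.1]), 0.73)]
w7 184 256 60 187 | w7 187 256 66 187 | w7 190 256 64 190 | w7 193 256 66 190 | w7 196 256 67 200 | w7 199 256 79 92 | w7 202 261 81 162 | w7 205 262 75 158 | w7 208 263 71 159 | w7 211 263 70 154 | w7 214 263 74 109 | w7 217 263 80 109 | 
w8 184 264 58 157 | w8 187 264 58 157 | w8 190 264 59 155 | w8 193 253 76 97 | w8 196 258 73 105 | w8 199 258 168 175 | w8 202 256 44 185 | w8 205 256 69 184 | w8 208 256 71 187 | w8 211 256 67 187 | w8 214 256 67 189 | w8 217 235 76 81 | 
w9 184 254 72 106 | w9 187 236 176 181 | w9 190 255 61 187 | w9 193 257 70 186 | w9 196 255 71 188 | w9 199 255 70 189 | w9 202 255 70 190 | w9 205 242 76 81 | w9 208 262 82 122 | w9 211 264 72 154 | w9 214 264 77 157 | w9 217 265 67 149 |
```

The fingers slide freely now; the leg is held by the inner finger at 3.5 N and sits within about 1 mm of the mark. I'll descend and press the cam.

```bash
python3 -m creep '[[0.16,0,-0.002,0.006,0],[0.16,0,-0.002,0.012,0],[0.16,0,-0.002,0.018,0],[0.16,0,-0.002,0.024,0],[0.16,0,-0.002,0.03,0],[0.16,0,-0.002,0.036,0],[0.16,0,-0.002,0.042,0],[0.16,0,-0.002,0.046,0],[0.16,0,-0.002,0.046,0]]' 20
python3 - <<'E'
from h import *
im=shot('wrist','w10.png'); im=shot('wrist','w10.png')
a=cv2.imread('pics/w10.png')[120:280,150:350]; cv2.imwrite('pics/w10c.png',cv2.resize(a,(750,600),interpolation=2))
print(manip.get_state()['gripper_force'],manip.get_state()['contact_force'])
for n in('leg_pointer','mark','cam_tip'): print(n,[ (np.round(r['centre'],1),r['confidence']) for r in eyes.place_of('wrist',n)[:1]])
E
```

```text
clock: 16.0
position: [0.5897, 0.1138, 0.0561]
ee_rot: [-0.0, 1.0, 0.001, 0.0]
contact_force: [-2.8, -4.7, 12.0]
width: 0.0136
gripper_force: 10.5
10.496010405477136 [-1.49477862 -5.26425375 11.41354586]
leg_pointer [(array([254.1, 199.6]), 0.67)]
mark [(array([254.7, 194.2]), 0.73)]
cam_tip []
```

View pics/w10c.png

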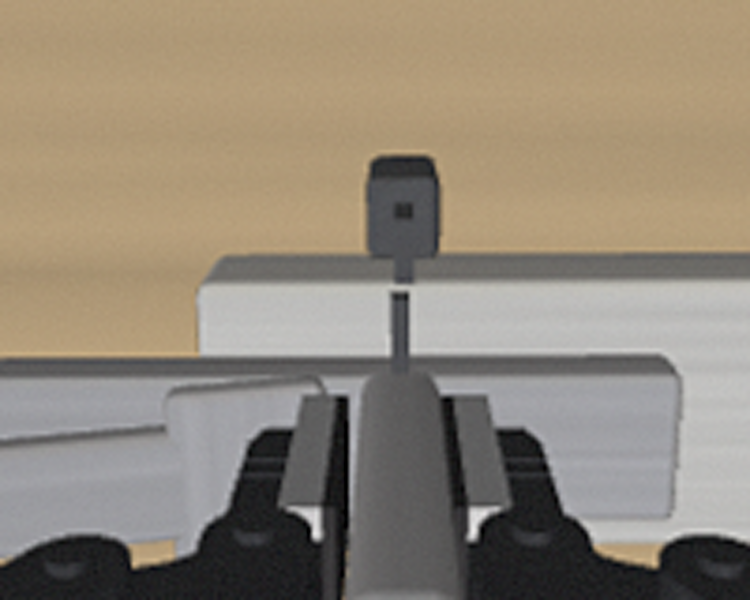

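The pointers are aligned ((403,270) and (400,300)) and the cam lever is visibly low. I'll press further until the force shows the stop.

```bash
python3 -m creep '[[0.16,0,0,0.004,0],[0.16,0,0,0.006,0],[0.16,0,0,0.006,0],[0.16,0,0,0.006,0]]'
python3 -m creep '[[0.16,0,0,0.004,0],[0.16,0,0,0.006,0],[0.16,0,0,0.006,0],[0.16,0,0,0.006,0]]'
```

```text
clock: 16.65
position: [0.5899, 0.114, 0.0556]
ee_rot: [-0.0, 1.0, 0.001, 0.001]
contact_force: [-4.2, -4.6, 26.2]
width: 0.0135
gripper_force: 15.4
clock: 17.05
position: [0.59, 0.1143, 0.0549]
ee_rot: [-0.001, 1.0, 0.001, 0.002]
contact_force: [-8.0, -4.5, 39.7]
width: 0.0136
gripper_force: 22.0
```

The press is against a hard stop (40 N, z barely moving). I'll ease the push, close the grip firmly and verify.

```bash
python3 -m creep '[[0.16,0,0,-0.006,0],[0.1,0,0,-0.006,0],[0,0,0,-0.006,0],[0,0,0,-0.006,0],[0,0,0,-0.006,0],[0,0,0,-0.006,0]]' 25
python3 - <<'E'
from h import *
im=shot('wrist','w11.png')
a=cv2.imread('pics/w11.png')[120:280,150:350]; cv2.imwrite('pics/w11c.png',cv2.resize(a,(750,600),interpolation=2))
g=cv2.imread('pics/w11.png',0)
for r in range(186,220,2):
    s=g[r,246:262].astype(int); w=np.clip(130-s,0,None); print(r,s.min(),round(float((w*np.arange(246,262)).sum()/max(w.sum(),1)),1),end=' | ')
for k in range(3):
  shot('wrist'); 
  for n in('leg_pointer','mark'): print(n,[ np.round(r['centre'],1) for r in eyes.place_of('wrist',n)[:1]])
for cam in ['scene']:
  im=shot(cam)
  for n in('wind_tab','wind_pivot'): print(n,[np.round(r['centre'],1) for r in eyes.place_of(cam,n)[:1]])
s=manip.get_state();print(s['position'],s['contact_force'],s['gripper_force'])
E
```

```text
clock: 17.65
position: [0.5898, 0.114, 0.0556]
ee_rot: [-0.0, 1.0, 0.001, 0.001]
contact_force: [-5.3, -3.5, 25.4]
width: 0.0117
gripper_force: 37.0
186 70 254.8 | 188 70 254.5 | 190 79 254.5 | 192 77 254.8 | 194 75 254.8 | 196 165 0.0 | 198 114 254.5 | 200 65 254.8 | 202 72 254.7 | 204 73 254.7 | 206 73 254.7 | 208 72 254.8 | 210 72 254.8 | 212 73 254.8 | 214 73 254.8 | 216 76 253.9 | 218 77 253.5 | leg_pointer [array([257.5, 201.3])]
mark [array([257.7, 197.9])]
leg_pointer []
mark [array([257.1, 196.1])]
leg_pointer [array([256.3, 195.8])]
mark [array([255.9, 193.9])]
wind_tab [array([180.3, 278. ])]
wind_pivot [array([201.5, 278.9])]
[0.58979886 0.1140394  0.05559104] [-5.5570658  -2.42390301 25.8676521 ] 37.04663578653708
```

The pointers are both at column 254.8, the grip is firm, the cam lever is at its stop and the advance lever is home. I'm handing the job in.

```bash
python3 -c "
from rig import manip
print(manip.sign_off())"
```

```text
the job is handed in; nothing more can be done
None
```

I handed the job in at about 18 s: the film-advance lever was swung to its stop and sprang home, the leg is held by its tab with the two pointers in line, and the cam lever is pressed to its stop; the hand-in gave no verdict.

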